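Sort dust caps, then snap the blue coupler onto a tilted nipple and hold it

TASK

First put each loose dust cap into the tray of its own colour, the red cap in the red tray and the blue cap in the blue tray. Then take the blue-marked socket out of the wooden stand and press it, open end first, squarely onto the tilted brass nipple until it snaps past the balls, and go on until the blue spring collar is pushed fully home. Finish while still gripping the socket and holding it fully down against the spring; leave the red-marked socket and the other loose parts where they are.

Things in the scene. Friction and masses are not known exactly. Their poses are not given: they have to be found in the camera images.
- cap_red: red plastic dust cap standing on the bench, round, 24 tall; flange 34 across and 4 high at the foot, above it tapering from 30 to 28 across. Origin: centre of the underside, z up. 20 g
- cap_blue: blue plastic dust cap, same shape and size as the red one. Origin: centre of the underside, z up
- tray_red: red open square tray fixed to the bench, 90 x 90 outside, 28 high, walls 4, floor 4 thick. Origin: centre of the underside, sides along its x and y
- tray_blue: blue open square tray, same size as the red one, fixed to the bench. Origin: centre of the underside
- stand: wooden stand fixed to the bench, 96 (x) x 190 (y) x 34 high, with three square pockets 41 wide and 22 deep in a row along its y, centres at y = -60, 0 and +60; the two sockets stand upright in the two outer pockets, the middle one is empty. Origin: centre of the underside
- socket_blue: nickel-plated female socket with blue band and blue top disc, 0.25 kg, upright in the stand, open end down, foot 12 above the bench. Origin: centre of the open lower face, z up its axis. 76 tall: sleeve 38 across to z 40, neck 36 across to 46, hexagon to 72, disc 26 across on top. Mouth a cone, 27 across at the face, narrowing to a lip 20 across at z 5; behind it a chamber 27 across up to z 39
- hex_blue (a point): centre of the blue-marked socket's steel hexagon, the place to grip, 59 above its lower face on its axis; 26 tall, 32 across flats, one pair of flats looking along the socket's own +x and -x
- socket_red: a socket of the same outer shape and size with a red band and red top disc, in the other outer pocket of the stand; stays there. Origin: centre of the open lower face
- block: grey test block fixed to the bench: foot plate 100 x 90 x 10 high and a tilted round post 48 across that carries the nipple, which leans towards the block's own -x. Origin: centre of the underside
- nipple: brass nipple on the block. Origin: on its axis at its foot, 56 above the bench (block frame x +12, y 0). z runs out along its axis, 0.42 rad from vertical, leaning to the block's -x; its y is the block's y. Shank 16 across to z 33, then a cone to 8 across at the tip, z 40
- nipple_balls (a point): point on the nipple's axis, 23.7 from its foot, level with four spring-loaded steel balls, 8 across, standing out all round to a circle 25 across. The socket's mouth must be pushed past them (about 5 to 10 N, balls and collar spring together); they then snap out in its chamber
- nipple_tip (a point): the tip of the nipple, on its axis, 40 from its foot
- collar (a joint): travel (m) of the blue ring collar, 34 across, round the nipple: 0 free (its top at nipple z 20), 0.012 fully home on its stop (top, and so the socket's lower face, at z 8). Its spring pushes back with 4 N at 0, 12 N at 0.012. The balls snap out at about 0.002 to 0.005; let go after that, the socket rises back to about 0.005, so it must be held down
- sleeve: black nylon sleeve, a tube 34 across and 40 high, standing on the bench; leave alone. Origin: centre of the underside
- plug: rounded brass plug, 32 across at the foot and 33 high, standing on the bench; leave alone. Origin: centre of the underside
- bushing: heavy dark steel bushing ring, 60 across, 22 high, lying flat on the bench; leave alone. Origin: centre of the underside
Not all that is in view belongs to the job. Leave any green look-alike of the socket_blue alone.

How it is judged (in metres and radians):
On the way, in this order (a step that is already met when the one before it is completed fails the run):
1. each dust cap lies in the tray of its own colour, released (x of cap_red in the frame of tray_red between -0.0425 and 0.0425 m and y of cap_red in the frame of tray_red between -0.0425 and 0.0425 m and height (world z) of each of cap_red, cap_blue below 0.03 m and linear speed of each of cap_red, cap_blue below 0.05 m/s and contact force between the fingers and cap_red below 0.1 N and x of cap_blue in the frame of tray_blue between -0.0425 and 0.0425 m and y of cap_blue in the frame of tray_blue between -0.0425 and 0.0425 m and contact force between the fingers and cap_blue below 0.1 N), for 0.2 s.
2. the blue-marked socket sits squarely on the nipple, snapped past the balls (x of socket_blue in the frame of nipple between -0.004 and 0.004 m and y of socket_blue in the frame of nipple between -0.004 and 0.004 m and angle between the z axis of socket_blue and the z axis of nipple, either way round below 0.12 rad and z of socket_blue in the frame of nipple below 0.0145 m), for 0.1 s.
At the end, for the whole second after the job is handed in: Fingers grip the blue-marked socket, still, on the nipple: within 4 mm of its axis and 0.12 rad square, collar over 10 of 12 mm down, face under 10.5 mm from the nipple foot. Caps released in their own trays. Red-marked socket, sleeve, plug, bushing within 20 mm of their starts (all of step 1 and x of socket_blue in the frame of nipple between -0.004 and 0.004 m and y of socket_blue in the frame of nipple between -0.004 and 0.004 m and angle between the z axis of socket_blue and the z axis of nipple, either way round below 0.12 rad and value of joint collar above 0.01 m and z of socket_blue in the frame of nipple below 0.0105 m and contact force between the fingers and socket_blue above 3 N and linear speed of socket_blue below 0.02 m/s and distance of each of socket_red, sleeve, plug, bushing from where it was at the start of the episode below 0.02 m); the arm keeps its last pose, push and grip.
It fails at once if socket_red displaced by more than 30 mm (distance of socket_red from where it was at the start of the episode above 0.03 m).
It fails at once if sleeve displaced by more than 30 mm (distance of sleeve from where it was at the start of the episode above 0.03 m).
It fails at once if plug displaced by more than 30 mm (distance of plug from where it was at the start of the episode above 0.03 m).
It fails at once if bushing displaced by more than 30 mm (distance of bushing from where it was at the start of the episode above 0.03 m).
It also fails if it takes over 66 s, if anything falls off the work surface, if the arm or the gripper's body presses on something with over 40 N, if the wrist force passes 120 N, or if a joint passes its speed limit or range.

ROBOT

A 6-joint arm with a two-finger parallel gripper is mounted at the origin on the work surface. World frame = base frame: x ahead of the robot, y to its left, z up, the work surface at z = 0. Lengths are in mm, angles in degrees, forces in N, time in s.
With the tool pointing down it reaches from about 275 to 850 mm from the base axis. Payload 5.2 kg.
Tool frame: the origin (TCP) lies on the centre line of the jaws, within the pads' length; the fingertips stand 22 mm ahead of it and the grasp point (between the pads) lies 3 mm ahead of it; x points along the fingers, y is the direction in which the jaws open and shut, and the axes are right-handed (so a half turn about x gives the same grasp; the last joint's range is limited). The gripper opens to 85 mm and grips with 20 to 120 N. Pads are 22 mm wide; open, the fingers measure 114 mm over their backs; the gripper's body (76 mm by 85 mm) begins 54 mm behind the grasp point. The pads swing forward as they close: fully open they stand 13 mm farther back than shut.
Start: joints at [-84.271, 14.817, 87.949, -0, 77.235, -11.62], TCP at [164.028, -524.976, 253.31] pointing down, gripper open.
Joint ranges: [-179.93, 179.93], [-52.35, 119.4], [10.71, 147.94], [-69.91, 249.91], [12.55, 155.21], [-178.61, 178.61]. Speed limits (degrees/s): [147.25, 147.25, 180, 180, 180, 180].

INTERFACE

Orientations are given as [roll, pitch, yaw] about the fixed x, y, z axes, in that order (R = Rz(yaw) Ry(pitch) Rx(roll)).
In Python, from cell import robot, imaging, spotter gives the robot as it stands.
- The arm moves only by the tool play_rows, never from a script. Its argument "commands" is a list of rows, each a list of 7 numbers: the shift along the tool's x, y, z in cm, then the turn, a rotation vector about the tool's x, y, z in rad, then the opening, from 0 (shut) to 1 (fully open). In form: [[dx, dy, dz, rx, ry, rz, jaw], ...]. A call has 1 to 10 rows; each row is the pose to reach, as a shift and turn from the pose commanded when the call began, along the tool's axes at that moment; what a row does not reach only later rows make up. A row lasts 1/8 s, in which the tool goes at most 62.5 mm and 10.7 degrees, less where a joint would pass 70% of its speed; a pose out of reach is approached as far as the arm can. A call with a gripper value outside its range is refused whole. The fingers move at their own pace and stop on an object; "grip_force" is the grip in N (left out, the last holds). Time passes only in rows, so rows that repeat a pose let the fingers close. It gives the time, the measured TCP pose, the force and the opening at its end, in the units of the state.
- robot.read_state(): the state, without advancing time (a new reading comes with each control period).
- imaging.snapshot(name): name is "scene" or "top" or "wrist"; returns a dict with "color" (480x640x3 uint8, red, green, blue), "fx", "fy", "cx", "cy" (pixels), "D" ([k1, k2, p1, p2, k3] as OpenCV has them; the pictures are not rectified), "extrinsics" (4x4, takes a point from camera to world coordinates); the wrist camera has in their place "hand_eye" (4x4, takes a point from camera to tool coordinates, whose origin is the TCP and whose axes are the tool frame's). Camera axes: x right, y down, z forward; pixel columns grow to the right and rows downward; lengths in mm; the calibration is good to about 2 mm. A picture is of the moment at which its call begins: read the wrist's pose just before it. There is no depth.
- robot.close_job(): hands the job in, once; it reports no verdict.
Trained networks look in the newest picture that a camera, given by its name, has taken for a name from the list of things; names that differ only in an ending like _2 or _b are one class to them, and where a whole thing is asked for, a point or a joint stands for the part that bears it (a point fixed in the world has none). Each returns a list of dicts, best first, with "conf" (0 to 1); they miss things now and then, are a little off and sometimes report something else, mostly with a low value. They report only what shows in the picture. A call takes as long as a camera call. They do not tell look-alikes from the thing itself.
- spotter.find_in(camera, thing): "bbox" ([left, top, right, bottom] in pixels, round what is visible of it).
- spotter.silhouettes(camera, thing): "pixels" (480x640 bool, what is visible of it) and "bbox" ([left, top, right, bottom] in pixels, round what is visible of it).
- spotter.pinpoint(camera, thing): "pixel" ([row, column] in pixels: a listed point, or the origin of a listed thing).
The state is a dict: "t": time; "q": joint angles; "dq": joint speeds; "effort": joint torques, N m; "eef_pos": TCP position; "orientation": TCP orientation; "contact_force": force on the tool from outside, world axes, zero at the start; "wrist_torque": the same for the moment, N m; "opening": opening from 0.0 (shut) to 1.0 (fully open).
Only numpy, scipy, OpenCV 4.12 (cv2) and the standard library are available. Lean on these libraries where they do the work, as an engineer would, in place of code of your own. Each camera call takes 0.05 s, during which the arm holds its last target. There are 200 camera calls.

## Working session

There is one attempt and no reset: what is moved stays moved. The work goes in short steps, Python scripts to look and compute and a tool call to move; the robot and the scene stay as the last step left them, time stands still between calls to the robot, and variables do not carry over. Pictures are saved under pics/ and viewed, and the job is handed in when it is done.

Besides the shell and the picture viewer there is one more tool, called after ">>>" by a JSON object that holds its "name" and its "arguments", one argument or row to a line. play_rows: Moves the arm, as the interface text tells. Its arguments: {"type":"object","properties":{"commands":{"type":"array","items":{"type":"array","items":{"type":"number"}}},"grip_force":{"type":"number"}},"required":["commands"]}

```bash
ls; mkdir -p pics; python3 - <<'E'
from cell import robot, imaging, spotter
import cv2, json
print(robot.read_state())
for c in ("scene","top"):
    s=imaging.snapshot(c); cv2.imwrite(f"pics/{c}0.png",s["color"][:,:,::-1])
    print(c,s["fx"],s["fy"],s["cx"],s["cy"],s["D"],s["extrinsics"])
    for n in "cap_red cap_blue tray_red tray_blue stand socket_blue socket_red block nipple nipple_tip nipple_balls hex_blue sleeve plug bushing".split():
        print(n,[( [round(v) for v in d["pixel"]],round(d["conf"],2)) for d in spotter.pinpoint(c,n)][:4])
E
```

```text
pics
{'t': 0.0, 'q': array([-8.42678721e+01,  1.48605045e+01,  8.80106184e+01,  5.68295677e-04,
        7.72353264e+01, -1.16186056e+01]), 'dq': array([ 0.00327533,  0.09233072, -0.01244908, -0.02217272,  0.05442953,
        0.13551552]), 'effort': array([-1.07771182e-03, -4.46037090e+01, -2.90577435e+01, -2.93099547e-04,
        1.17966827e-02,  1.75527731e-05]), 'eef_pos': array([ 164.00605467, -524.46907671,  252.46618352]), 'orientation': array([-101.91679966,   89.89354931,   95.43380778]), 'contact_force': array([-0.88369876, -0.3081567 ,  0.08584014]), 'wrist_torque': array([-0.03005042,  0.00702202, -0.01016288]), 'opening': 1.0034901906684628}
scene 615.8584483282247 615.8584483282247 326.5294961290074 233.3334751763634 [-0.03117337  0.          0.          0.          0.        ] [[ 3.11725542e-01  5.05584167e-01 -8.04494771e-01  1.55005039e+03]
 [ 9.50115190e-01 -1.56584637e-01  2.69745022e-01 -2.84766344e+02]
 [ 1.04072908e-02 -8.48449116e-01 -5.29174628e-01  7.26611847e+02]
 [ 0.00000000e+00  0.00000000e+00  0.00000000e+00  1.00000000e+00]]
cap_red [([238, 308], 0.75)]
c
[... 820 characters left out ...]
]
 [-3.32255792e-03 -9.20576584e-02 -9.95748135e-01  1.18454302e+03]
 [ 0.00000000e+00  0.00000000e+00  0.00000000e+00  1.00000000e+00]]
cap_red [([294, 314], 0.51)]
cap_blue [([300, 371], 0.56)]
tray_red [([221, 369], 0.45)]
tray_blue [([318, 458], 0.63)]
stand [([256, 197], 0.98)]
socket_blue [([252, 163], 0.78), ([201, 164], 0.75)]
socket_red [([147, 384], 0.75), ([263, 225], 0.62)]
block [([235, 364], 0.6)]
nipple [([223, 366], 0.73)]
nipple_tip [([229, 369], 0.71)]
nipple_balls [([228, 368], 0.79)]
hex_blue [([199, 156], 0.68), ([251, 157], 0.66), ([263, 221], 0.51)]
sleeve [([148, 384], 0.64), ([232, 367], 0.3)]
plug [([148, 293], 0.45)]
bushing [([323, 204], 0.59), ([300, 371], 0.37)]
```

View pics/scene0.png

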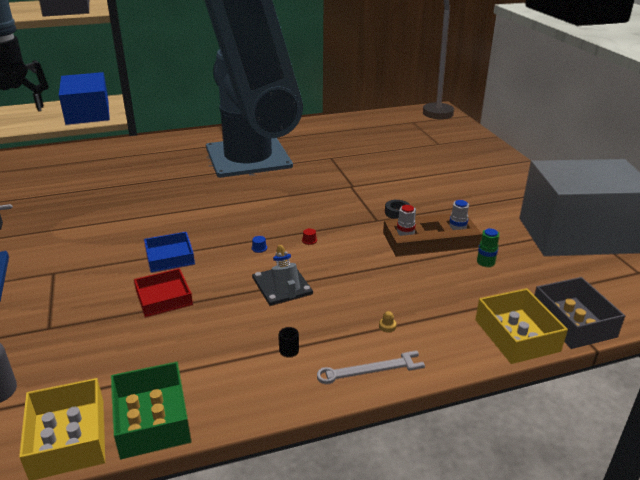

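View pics/top0.png

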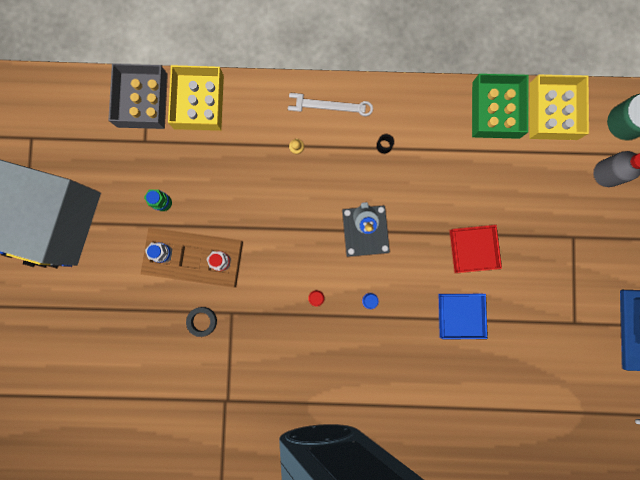

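The scene view shows the blue cap at (259,244), red cap at (309,237), trays at (169,251) and (163,292), and the block at (282,280). The blue-marked socket stands in the far pocket of the stand at (459,213), and the red-marked one at (407,218). The green look-alike stands on the bench at (488,247), outside the stand. In the top view the blue socket is at (157,252), the red at (217,260) and the green at (157,200).

```bash
cat > h.py <<'E'
import numpy as np, cv2
from scipy.spatial.transform import Rotation as Ro
from cell import robot, imaging, spotter
def Kof(s): return np.array([[s["fx"],0,s["cx"]],[0,s["fy"],s["cy"]],[0,0,1.]])
def pose(st=None):
    st=st or robot.read_state(); T=np.eye(4)
    T[:3,:3]=Ro.from_euler("xyz",st["orientation"],degrees=True).as_matrix(); T[:3,3]=st["eef_pos"]; return T
def snap(c,save=None):
    T=pose() if c=="wrist" else None
    s=imaging.snapshot(c); s["T"]=T@s["hand_eye"] if c=="wrist" else np.array(s["extrinsics"])
    if save: cv2.imwrite(f"pics/{save}.png",s["color"][:,:,::-1])
    return s
def ray(s,u,v):
    p=cv2.undistortPoints(np.array([[[u,v]]],float),Kof(s),np.array(s["D"]))[0,0]
    return s["T"][:3,3], s["T"][:3,:3]@np.array([p[0],p[1],1])
def onz(s,u,v,z):
    o,d=ray(s,u,v); return o+d*(z-o[2])/d[2]
def proj(s,P):
    Ti=np.linalg.inv(s["T"]); P=np.atleast_2d(P)
    return cv2.projectPoints(P@Ti[:3,:3].T+Ti[:3,3],np.zeros(3),np.zeros(3),Kof(s),np.array(s["D"]))[0][:,0]
def tri(obs):
    A=np.zeros((3,3));b=np.zeros(3)
    for s,u,v in obs:
        o,d=ray(s,u,v); d=d/np.linalg.norm(d);M=np.eye(3)-np.outer(d,d);A+=M;b+=M@o
    return np.linalg.solve(A,b)
def delta(pos,R,T=None):
    "row to go from pose T (default measured) to world pos, R"
    T=pose() if T is None else T
    return np.r_[T[:3,:3].T@(np.array(pos)-T[:3,3])/10, Ro.from_matrix(T[:3,:3].T@R).as_rotvec()].round(3)
def blobs(s,col,amin=20):
    h=cv2.cvtColor(s["color"],cv2.COLOR_RGB2HSV)
    if col=="red": m=cv2.inRange(h,(0,150,70),(6,255,255))|cv2.inRange(h,(174,150,70),(180,255,255))
    if col=="blue": m=cv2.inRange(h,(105,150,60),(130,255,255))
    n,l,st,c=cv2.connectedComponentsWithStats(m)
    return [(c[i].round(1),st[i][:5]) for i in range(1,n) if st[i][4]>=amin]
E
python3 - <<'E'
from h import *
np.set_printoptions(suppress=True,precision=1)
print(pose())
s=snap("top")
for c in("red","blue"):
    for b in blobs(s,c): print(c,b[0],b[1],"z0",onz(s,*b[0],0)[:2],"z24",onz(s,*b[0],24)[:2],"z88",onz(s,*b[0],88)[:2])
for c in (190,233),(349,245): pass
for n in("stand","block","tray_red","tray_blue"):
    d=spotter.silhouettes("top",n)
    if d:
        m=d[0]["pixels"].astype(np.uint8); r=cv2.minAreaRect(np.argwhere(m)[:,::-1].astype(np.float32))
        bx=cv2.boxPoints(r); print(n,d[0]["conf"],d[0]["bbox"],bx.tolist())
        print([onz(s,*p,{"stand":34,"block":10}.get(n,28))[:2] for p in bx])
w=snap("wrist","w0"); print(w["hand_eye"],w["fx"])
E
```

```text
[[  -0.     0.3   -1.   164. ]
 [   0.    -1.    -0.3 -525. ]
 [  -1.    -0.     0.   253.3]
 [   0.     0.     0.     1. ]]
red [635.5 161.1] [630 153  10  16 114] z0 [ 767.4 -619. ] z24 [ 761.8 -605.8] z88 [ 747.  -570.6]
red [475.2 248.6] [ 450  225   52   48 2107] z0 [ 574.5 -287.8] z24 [ 572.8 -281.4] z88 [ 568.4 -264. ]
red [215.3 259.7] [209 254  13  13 127] z0 [535.7 251.1] z24 [534.8 246.7] z88 [532.5 234.9]
red [315.7 297.9] [308 290  16  17 204] z0 [462.9  40.2] z24 [463.5  40. ] z88 [465.1  39.6]
blue [152.4 196.9] [146 191  13  13 129] z0 [663.5 388.7] z24 [660.  381.5] z88 [650.8 362.2]
blue [166.  202.8] [161 195   8  15  26] z0 [651.9 359.6] z24 [648.6 353. ] z88 [640.  335.3]
blue [367.7 224.2] [360 217  17  17 118] z0 [619.  -63.9] z24 [616.4 -62. ] z88 [609.6 -56.8]
blue [153.5 251. ] [147 245  14  13 135] z0 [550.1 380.1] z24 [549.  373.1] z88 [545.8 354.3]
blue [167.9 252.5] [165 245   5  16  21] z0 [547.9 350.1] z24 [546.7 343.7] z88 [543.7 326.5]
blue [630.3 328.9] [ 620  290   20   81 1467] z0 [ 420.3 -600.9] z24 [ 421.8 -588.1] z88 [ 425.7 -553.9]
blue [370. 
[... 734 characters left out ...]
y([ 559.3, -109.1]), array([548.7, -17.4])]
tray_red 0.55 [450.0, 225.8, 500.8, 273.6] [[448.8873596191406, 228.5426483154297], [496.1740417480469, 222.97950744628906], [501.5392150878906, 268.5836181640625], [454.2525329589844, 274.146728515625]]
[array([ 611.9, -226.9]), array([ 626. , -322.5]), array([ 533.7, -333.2]), array([ 519.6, -238.4])]
tray_blue 0.84 [437.7, 294.8, 486.3, 338.6] [[439.0, 294.0], [486.0, 294.0], [486.0, 338.0], [439.0, 338.0]]
[array([ 478.8, -208. ]), array([ 481.7, -302.1]), array([ 394.5, -302.1]), array([ 391.5, -208.7])]
[[   0.    -0.3    1.  -119.9]
 [   1.     0.    -0.    -0. ]
 [  -0.     1.     0.3  -69.3]
 [   0.     0.     0.     1. ]] 387.612084163649
```

```bash
python3 - <<'E'
import cv2
a=cv2.imread("pics/top0.png")[170:350,120:280]; b=cv2.imread("pics/top0.png")[190:270,330:420]
cv2.imwrite("pics/cropA.png",cv2.resize(a,(480,540),interpolation=2)); 
E
```

```text
(no output)
```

View pics/cropA.png

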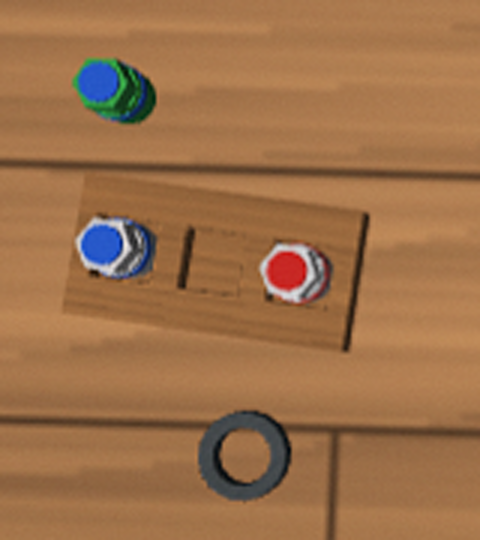

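View pics/w0.png

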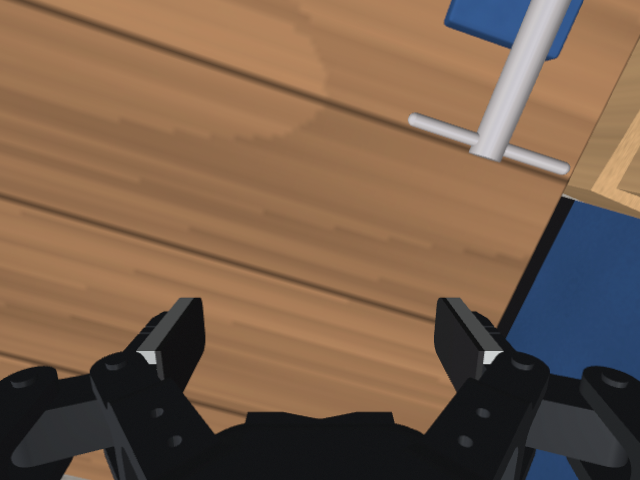

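The enlarged crop confirms it. The silver hexagon with the blue disc in the stand's far pocket is socket_blue, at about (546,354); the green one is off the stand. I'll start with the red cap.

```bash
cat >> h.py <<'E'
R0=np.array([[0,0,-1],[0,-1,0],[-1,0,0.]])
E
python3 - <<'E'
from h import *
print(delta([463.5,40,110],R0))
E
```

```text
[ 14.332 -44.992 -45.431   0.303  -0.      0.   ]
```

>>> {"name": "play_rows", "arguments": {
  "commands": [
    [4,-45,-45.4,0.303,0,0,1],
    [4,-45,-45.4,0.303,0,0,1],
    [4,-45,-45.4,0.303,0,0,1],
    [4,-45,-45.4,0.303,0,0,1],
    [4,-45,-45.4,0.303,0,0,1],
    [8,-45,-45.4,0.303,0,0,1],
    [14.3,-45,-45.4,0.303,0,0,1],
    [14.3,-45,-45.4,0.303,0,0,1],
    [14.3,-45,-45.4,0.303,0,0,1],
    [14.3,-45,-45.4,0.303,0,0,1]
  ],
  "grip_force": 30
}}

```text
t: 3.15
eef_pos: [447.6, 10.3, 125.0]
orientation: [161.7, 89.9, -18.3]
contact_force: [0.3, -0.8, 0.1]
opening: 0.997
```

```bash
python3 - <<'E'
from h import *
np.set_printoptions(suppress=True,precision=1)
st=robot.read_state(); print(st["t"],st["q"],pose())
s=snap("wrist","w1")
for c in("red","blue"):
    for b in blobs(s,c,200): print(c,b,onz(s,*b[0],24)[:2])
E
```

```text
3.15 [-13.   12.2 111.6  -0.   56.1  77. ] [[  0.   -0.   -1.  447.6]
 [ -0.   -1.    0.   10.3]
 [ -1.    0.   -0.  125. ]
 [  0.    0.    0.    1. ]]
red (array([274.1, 214.6]), array([ 249,  187,   53,   56, 2288], dtype=int32)) [466.6  36.9]
blue (array([452.6, 218.2]), array([ 423,  191,   61,   55, 2522], dtype=int32)) [464.5 -67.4]
```

View pics/w1.png

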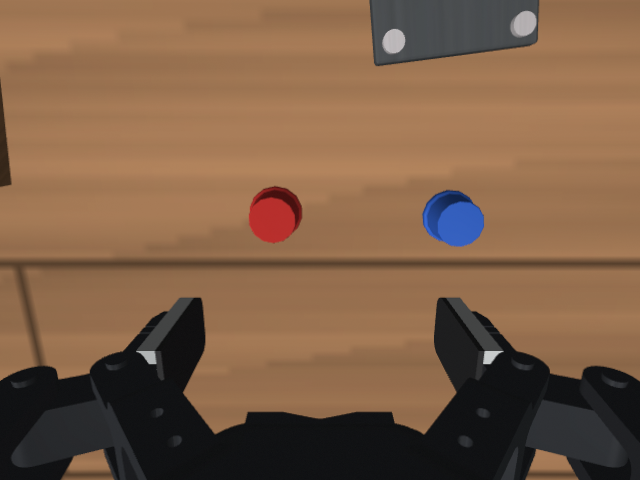

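The wrist view shows the red cap's top at (272,220) and the blue cap's top at (460,224). The arm is about 3 cm short of its target, so I'll refine now.

```bash
python3 - <<'E'
from h import *
np.set_printoptions(suppress=True,precision=1)
s=snap("wrist")
r=onz(s,272,219.5,24);b=onz(s,460,223.5,24); print(r,b)
print(delta([*r[:2],29],R0))
E
```

```text
[464.4  44.2  24. ] [462.4 -64.5  24. ]
[ 9.4 -3.  -1.8  0.   0.   0. ]
```

>>> {"name": "play_rows", "arguments": {
  "commands": [
    [0,-2.5,-1.7,0,0,0,1],
    [2,-2.5,-1.7,0,0,0,1],
    [2,-2.5,-1.7,0,0,0,1]
  ]
}}

```text
t: 3.62
eef_pos: [462.5, 33.5, 104.5]
orientation: [-5.2, 89.8, 174.9]
contact_force: [-0.7, -0.1, 0.4]
opening: 0.999
```

```bash
python3 - <<'E'
from h import *
np.set_printoptions(suppress=True,precision=1)
print(pose()[:3,3],robot.read_state()["dq"])
s=snap("wrist")
for c in("red","blue"):
    for b in blobs(s,c,200): print(c,b,onz(s,*b[0],14)[:2])
print(delta([464.4,39,29],R0))
E
```

```text
[462.5  33.5 104.5] [-0.7 -1.3 -1.  -0.   1.1  0.1]
red (array([310.7, 246.9]), array([ 284,  216,   55,   63, 2681], dtype=int32)) [464.6  38.7]
blue (array([502.7, 251. ]), array([ 468,  221,   71,   61, 3150], dtype=int32)) [462.3 -70.6]
[ 7.6 -0.6 -0.2 -0.   0.   0. ]
```

>>> {"name": "play_rows", "arguments": {
  "commands": [
    [4,-0.55,-0.2,0,0,0,1],
    [7.6,-0.55,-0.2,0,0,0,1],
    [7.6,-0.55,-0.2,0,0,0,1],
    [7.6,-0.55,-0.2,0,0,0,0],
    [7.6,-0.55,-0.2,0,0,0,0],
    [7.6,-0.55,-0.2,0,0,0,0],
    [7.6,-0.55,-0.2,0,0,0,0],
    [7.6,-0.55,-0.2,0,0,0,0]
  ],
  "grip_force": 30
}}

```text
t: 4.68
eef_pos: [466.4, 38.9, 30.5]
orientation: [167.8, 89.9, -12.2]
contact_force: [-0.8, 0.4, 7.4]
opening: 0.321
```

>>> {"name": "play_rows", "arguments": {
  "commands": [
    [-4,0,0,0,0,0,0],
    [-8,0,0,0,0,0,0],
    [-8,32.1,-10.7,0,0,0,0],
    [-8,32.1,-10.7,0,0,0,0],
    [-8,32.1,-10.7,0,0,0,0],
    [-8,32.1,-10.7,0,0,0,0],
    [-8,32.1,-10.7,0,0,0,0],
    [-8,32.1,-10.7,0,0,0,0],
    [-8,32.1,-10.7,0,0,0,0],
    [-8,32.1,-10.7,0,0,0,0]
  ]
}}

```text
t: 5.92
eef_pos: [571.9, -280.8, 109.1]
orientation: [-49.6, 89.9, 130.4]
contact_force: [1.0, 0.1, -0.3]
opening: 0.325
```

```bash
python3 - <<'E'
from h import *
np.set_printoptions(suppress=True,precision=1)
print(pose()[:3,3],robot.read_state()["q"])
s=snap("wrist","w2")
for c in("red","blue"):
    for b in blobs(s,c,400): print(c,b,onz(s,*b[0],10)[:2])
E
```

```text
[ 571.9 -280.8  109.1] [-36.2  30.5  85.5   0.   64.1  53.8]
red (array([325.8, 246.3]), array([  231,   157,   182,   206, 25680], dtype=int32)) [ 571.8 -284.2]
blue (array([313.1, 392.5]), array([ 267,  367,   88,   52, 3822], dtype=int32)) [ 470.1 -276.3]
blue (array([ 17.1, 401.7]), array([   0,  375,   43,   62, 1870], dtype=int32)) [463.3 -79.4]
```

View pics/w2.png

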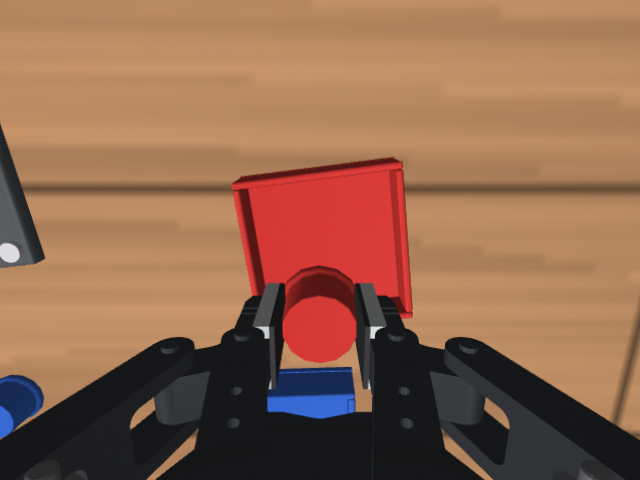

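>>> {"name": "play_rows", "arguments": {
  "commands": [
    [3,0.3,0,-0.135,0,0,0],
    [6.7,0.3,0,-0.135,0,0,0],
    [6.7,0.3,0,-0.135,0,0,0],
    [6.7,0.3,0,-0.135,0,0,0.5],
    [6.7,0.3,0,-0.135,0,0,0.5],
    [6.7,0.3,0,-0.135,0,0,0.5],
    [3,0.3,0,0,0,0,0.5],
    [-1,0.3,0,0,0,0,0.8],
    [-1,0.3,0,0,0,0,1],
    [-1,0.3,0,0,0,0,1]
  ]
}}

```text
t: 7.22
eef_pos: [572.3, -284.9, 119.5]
orientation: [140.1, 90.0, -39.9]
contact_force: [0.5, -0.1, 0.4]
opening: 1.0
```

```bash
python3 - <<'E'
from h import *
np.set_printoptions(suppress=True,precision=1)
s=snap("wrist","w3")
print(delta([462.4,-70.8,110],R0))
E
```

```text
[  0.9 -21.4  11.   -0.    0.    0. ]
```

View pics/w3.png

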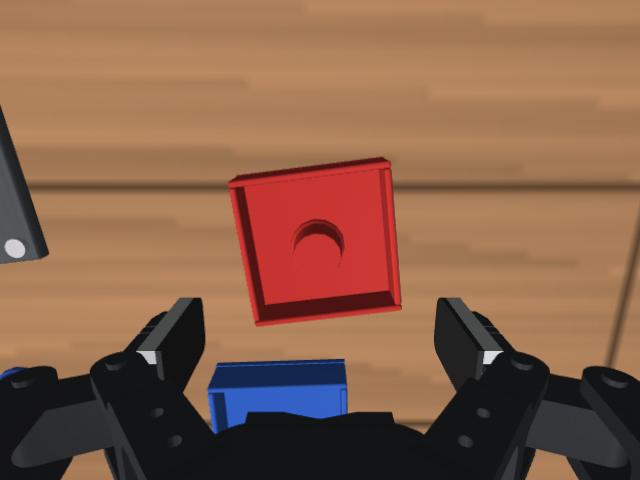

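The red cap stands upright in the red tray at (318,245). Next is the blue cap.

>>> {"name": "play_rows", "arguments": {
  "commands": [
    [0,-21.4,11,0,0,0,1],
    [0,-21.4,11,0,0,0,1],
    [0,-21.4,11,0,0,0,1],
    [0,-21.4,11,0,0,0,1],
    [2,-21.4,11,0,0,0,1],
    [2,-21.4,11,0,0,0,1],
    [2,-21.4,11,0,0,0,1]
  ]
}}

```text
t: 8.15
eef_pos: [462.7, -71.4, 99.1]
orientation: [-18.5, 90.0, 161.5]
contact_force: [0.9, 0.0, 0.2]
opening: 1.002
```

```bash
python3 - <<'E'
from h import *
np.set_printoptions(suppress=True,precision=1)
print(robot.read_state()["q"])
s=snap("wrist","w4")
for b in blobs(s,"blue",400): print(b,onz(s,*b[0],14)[:2])
print(delta([462.4,-70.8,32],R0))
E
```

```text
[-22.5  16.3 110.5  -0.   53.3  67.6]
(array([596.6, 296.5]), array([  545,   216,    95,   164, 13176], dtype=int32)) [ 437.  -229.7]
(array([321.9, 253.9]), array([ 294,  223,   56,   63, 2751], dtype=int32)) [462.6 -72.5]
[ 6.7 -0.1  0.1 -0.  -0.  -0. ]
```

>>> {"name": "play_rows", "arguments": {
  "commands": [
    [4,0,0,0,0,0,1],
    [6.7,0,0,0,0,0,1],
    [6.7,0,0,0,0,0,0],
    [6.7,0,0,0,0,0,0],
    [6.7,0,0,0,0,0,0],
    [6.7,0,0,0,0,0,0],
    [6.7,0,0,0,0,0,0],
    [3,0,0,0,0,0,0],
    [0,0,0,0,0,0,0],
    [0,0,0,0,0,0,0]
  ]
}}

```text
t: 9.45
eef_pos: [464.5, -71.7, 102.0]
orientation: [157.7, 89.6, -22.3]
contact_force: [0.5, 0.4, -0.4]
opening: 0.319
```

>>> {"name": "play_rows", "arguments": {
  "commands": [
    [0,18.5,2.6,0,0,0,0],
    [0,18.5,2.6,0,0,0,0],
    [0,18.5,2.6,0,0,0,0],
    [0,18.5,2.6,0,0,0,0],
    [0,18.5,2.6,0,0,0,0],
    [0,18.5,2.6,0,0,0,0]
  ]
}}

```text
t: 10.2
eef_pos: [436.3, -254.3, 98.8]
orientation: [-50.8, 89.9, 129.2]
contact_force: [-0.3, 0.1, 1.5]
opening: 0.314
```

```bash
python3 - <<'E'
from h import *
s=snap("wrist","w5")
E
```

```text
(no output)
```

View pics/w5.png

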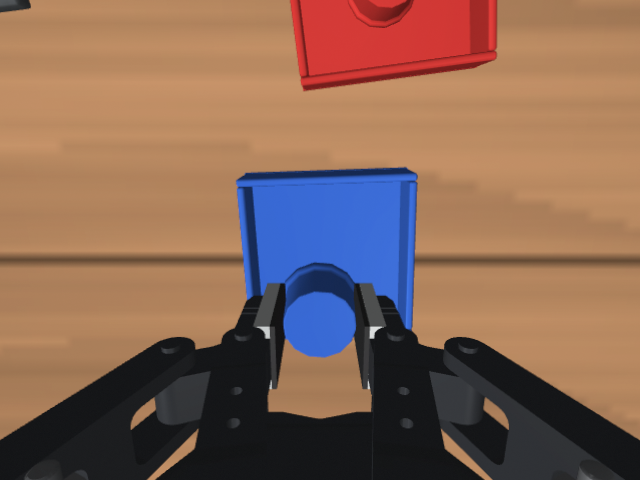

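>>> {"name": "play_rows", "arguments": {
  "commands": [
    [3,0.3,0,0,0,0,0],
    [5.6,0.3,0,0,0,0,0],
    [5.6,0.3,0,0,0,0,0],
    [5.6,0.3,0,0,0,0,0.5],
    [5.6,0.3,0,0,0,0,0.5],
    [5.6,0.3,0,0,0,0,0.5],
    [2,0.3,0,0,0,0,0.5],
    [-4,0.3,0,0,0,0,1],
    [-10,0.3,0,0,0,0,1],
    [-10,0.3,0,0,0,0,1]
  ]
}}

```text
t: 11.5
eef_pos: [438.9, -261.2, 205.1]
orientation: [136.9, 89.3, -43.2]
contact_force: [0.8, 0.6, -0.2]
opening: 0.996
```

```bash
python3 - <<'E'
from h import *
s=snap("wrist","w6")
t=snap("top","top1")
print(robot.read_state()["q"].round(1),delta([500,320,200],R0))
import cv2
a=np.hstack([cv2.resize(cv2.imread("pics/w6.png"),(480,360)),cv2.resize(cv2.imread("pics/top1.png")[190:370,410:550],(280,360))])
cv2.imwrite("pics/c6.png",a)
for c in("red","blue"):
    for b in blobs(t,c,60): print(c,b[0],onz(t,*b[0],14)[:2].round(1))
E
```

```text
[-43.3  12.9  98.3   0.   68.7  46.7] [-6.5000e-02 -5.7911e+01 -6.3250e+00 -0.0000e+00 -1.0000e-03 -1.0000e-03]
red [635.5 161.1] [ 764.2 -611.3]
red [475.2 248.6] [ 573.5 -284.1]
red [215.3 259.7] [535.2 248.5]
blue [152.4 196.9] [661.5 384.5]
blue [367.7 224.2] [617.5 -62.8]
blue [153.5 251. ] [549.4 376. ]
blue [630.4 313.2] [ 452.4 -594.4]
blue [459.1 313.2] [ 441.2 -251.9]
```

View pics/c6.png

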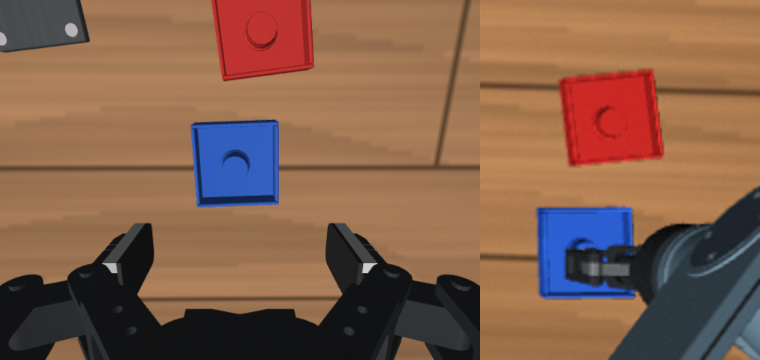

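Both caps stand in their own trays. I'll look at the nipple from above on the way to the stand.

>>> {"name": "play_rows", "arguments": {
  "commands": [
    [0,-20.1,-16.1,0,0,0,1],
    [0,-20.1,-16.1,0,0,0,1],
    [0,-20.1,-16.1,0,0,0,1],
    [0,-20.1,-16.1,0,0,0,1],
    [0,-20.1,-16.1,0,0,0,1],
    [0,-20.1,-16.1,0,0,0,1],
    [0,-20.1,-16.1,0,0,0,1]
  ]
}}

```text
t: 12.48
eef_pos: [596.4, -59.2, 198.4]
orientation: [-3.0, 89.9, 176.9]
contact_force: [-0.2, -0.4, -0.1]
opening: 0.999
```

```bash
python3 - <<'E'
from h import *
np.set_printoptions(suppress=True,precision=1)
s=snap("wrist","w7")
for n in "nipple nipple_tip nipple_balls block".split(): print(n,[(d["pixel"],d["conf"]) for d in spotter.pinpoint("wrist",n)][:2])
print(np.array(s["T"]), s["D"], s["fx"], s["cx"],s["cy"])
print(delta([540,354,200],R0))
E
```

```text
nipple [([198.2, 318.0], 0.7)]
nipple_tip [([238.2, 319.5], 0.64)]
nipple_balls [([218.7, 320.2], 0.94)]
block [([203.2, 319.7], 0.88)]
[[ -0.   -1.   -0.3 665.9]
 [ -1.    0.    0.  -59.3]
 [ -0.    0.3  -1.  318.1]
 [  0.    0.    0.    1. ]] [0. 0. 0. 0. 0.] 387.612084163649 319.2720252070236 235.15773028984037
[ -0.1 -41.3   5.8  -0.   -0.   -0. ]
```

View pics/w7.png

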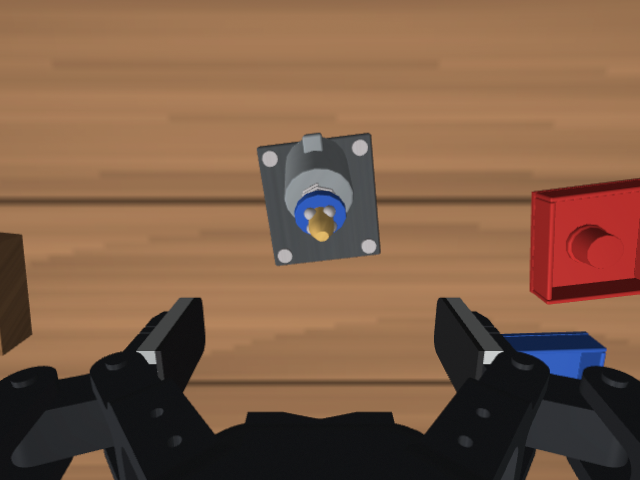

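```bash
python3 - <<'E'
import cv2
a=cv2.imread("pics/w7.png")[120:280,240:400]; cv2.imwrite("pics/c7.png",cv2.resize(a,(600,600),interpolation=cv2.INTER_CUBIC))
E
```

```text
(no output)
```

View pics/c7.png

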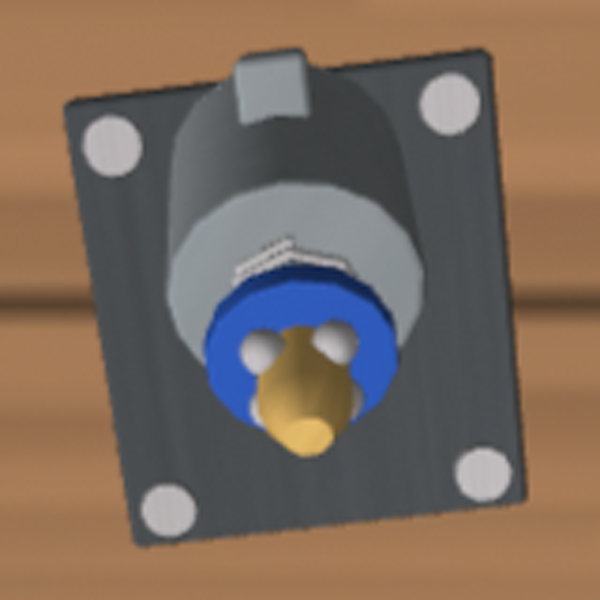

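```bash
cat > blk.py <<'E'
from h import *
from scipy.optimize import least_squares
def nip(p):
    x,y,a=p; Rz=Ro.from_euler("z",a).as_matrix()
    ax=Rz@np.array([-np.sin(.42),0,np.cos(.42)]); foot=np.array([x,y,0])+Rz@np.array([12,0,56.])
    return Rz,ax,foot
def model(p):
    Rz,ax,foot=nip(p)
    c=[np.array([p[0],p[1],0])+Rz@np.array([u,v,10.]) for u,v in((50,45),(50,-45),(-50,-45),(-50,45))]
    return np.array(c+[foot+40*ax,foot+20*ax])
E
python3 - <<'E'
from blk import *
np.set_printoptions(suppress=True,precision=2)
s=snap("wrist")
px=np.array([(257.6,147.2),(370.7,132.8),(380.3,253.3),(276.5,265.6),(322.7,236.5),(320.4,214.7)])
print(proj(s,[600,-60,0]))
f=lambda p:(proj(s,model(p))-px).ravel()
r=least_squares(f,[600,-60,.1]);print(r.x,r.fun.reshape(-1,2)); Rz,ax,foot=nip(r.x);print("foot",foot,"ax",ax,"tip",foot+40*ax)
# top camera check
t=snap("top")
print(proj(t,model(r.x)))
E
```

```text
[[320.9  207.02]]
[605.82 -60.23   0.12] [[-1.41 -0.65]
 [ 0.74 -0.7 ]
 [ 1.12  0.92]
 [-0.84  0.72]
 [-0.14 -0.95]
 [ 0.48  1.11]]
foot [617.74 -58.8   56.  ] ax [-0.4  -0.05  0.91] tip [601.54 -60.75  92.52]
[[342.26 208.08]
 [385.38 204.18]
 [390.29 252.05]
 [346.82 255.98]
 [369.87 228.17]
 [368.64 224.95]]
```

```bash
python3 - <<'E'
from blk import *
np.set_printoptions(suppress=True,precision=2)
w7=cv2.imread("pics/w7.png")[:,:,::-1]
s=snap("wrist","w8")
(d,_)=cv2.phaseCorrelate(cv2.cvtColor(w7,7)[120:280,240:400].astype(np.float32),cv2.cvtColor(s["color"],7)[120:280,240:400].astype(np.float32)); print("shift",d,s["T"][:3,3])
px=np.array([(257.6,147.2),(370.7,132.8),(380.3,253.3),(276.5,265.6),(322.7,236.5),(320.4,214.7)])+d
f=lambda p:(proj(s,model(p))-px).ravel()
r=least_squares(f,[600,-60,.1]);print(r.x,r.fun.reshape(-1,2)); Rz,ax,foot=nip(r.x);print("foot",foot,"ax",ax,"tip",foot+40*ax)
t=snap("top"); print(proj(t,model(r.x))); print(delta([540,354,200],R0))
E
```

```text
shift (0.7109721245744112, 1.6190953497780498) [666.62 -58.7  319.44]
[604.85 -60.35   0.12] [[-1.39 -0.67]
 [ 0.62 -0.72]
 [ 0.98  0.64]
 [-0.88  0.44]
 [-0.   -0.69]
 [ 0.56  1.28]]
foot [616.76 -58.91  56.  ] ax [-0.4  -0.05  0.91] tip [600.57 -60.87  92.52]
[[342.29 208.56]
 [385.41 204.63]
 [390.35 252.51]
 [346.89 256.47]
 [369.92 228.68]
 [368.69 225.45]]
[ -0.06 -41.23   5.78  -0.    -0.    -0.  ]
```

>>> {"name": "play_rows", "arguments": {
  "commands": [
    [0,-41.2,5.8,0,0,0,1],
    [0,-41.2,5.8,0,0,0,1],
    [0,-41.2,5.8,0,0,0,1],
    [0,-41.2,5.8,0,0,0,1],
    [0,-41.2,5.8,0,0,0,1],
    [0,-41.2,5.8,0,0,0,1],
    [0,-41.2,5.8,0,0,0,1],
    [0,-41.2,5.8,0,0,0,1],
    [0,-41.2,5.8,0,0,0,1],
    [0,-41.2,5.8,0,0,0,1]
  ],
  "grip_force": 80
}}

```text
t: 14.18
eef_pos: [540.1, 352.7, 199.3]
orientation: [79.3, 90.0, -100.8]
contact_force: [-0.4, -0.5, -0.0]
opening: 1.004
```

```bash
python3 - <<'E'
from h import *
np.set_printoptions(suppress=True,precision=2)
snap("wrist"); s=snap("wrist","w9"); print(s["T"],robot.read_state()["q"])
for n in "socket_blue hex_blue socket_red stand".split(): print(n,[(d["pixel"],d["conf"]) for d in spotter.pinpoint("wrist",n)][:3])
for b in blobs(s,"blue",60): print(b,onz(s,*b[0],88))
for b in blobs(s,"red",60): print(b,onz(s,*b[0],88))
cv2.imwrite("pics/c9.png",cv2.resize(s["color"][120:300,220:420,::-1],(800,600)[:2],interpolation=cv2.INTER_CUBIC))
E
```

```text
[[ -0.    -0.96  -0.27 609.42]
 [ -1.     0.     0.   352.57]
 [ -0.     0.27  -0.96 319.29]
 [  0.     0.     0.     1.  ]] [ 23.26  26.62  78.29  -0.01  75.08 113.38]
socket_blue [([67.6, 303.1], 0.89), ([207.7, 318.2], 0.68)]
hex_blue [([53.0, 298.9], 0.65), ([223.1, 321.2], 0.6)]
socket_red [([223.4, 462.9], 0.96)]
stand [([209.0, 385.3], 0.96)]
(array([297.9,  46.6]), array([ 276,   22,   45,   50, 1755], dtype=int32)) [650.12 364.35  88.  ]
(array([309.9,  83.5]), array([286,  65,  43,  25,  92], dtype=int32)) [631.41 357.99  88.  ]
(array([319.1, 193.8]), array([295, 189,  48,  17, 119], dtype=int32)) [569.39 352.98  88.  ]
(array([318.3, 230.8]), array([ 298,  211,   41,   40, 1291], dtype=int32)) [546.3  353.52  88.  ]
(array([465.1, 222.8]), array([452, 207,  48,  49, 343], dtype=int32)) [551.24 263.42  88.  ]
(array([507. , 250.9]), array([ 486,  232,   43,   39, 1321], dtype=int32)) [533.07 235.47  88.  ]
```

View pics/w9.png

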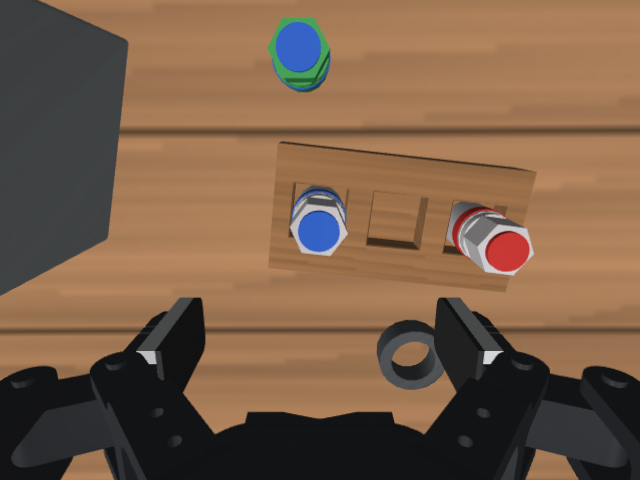

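View pics/c9.png

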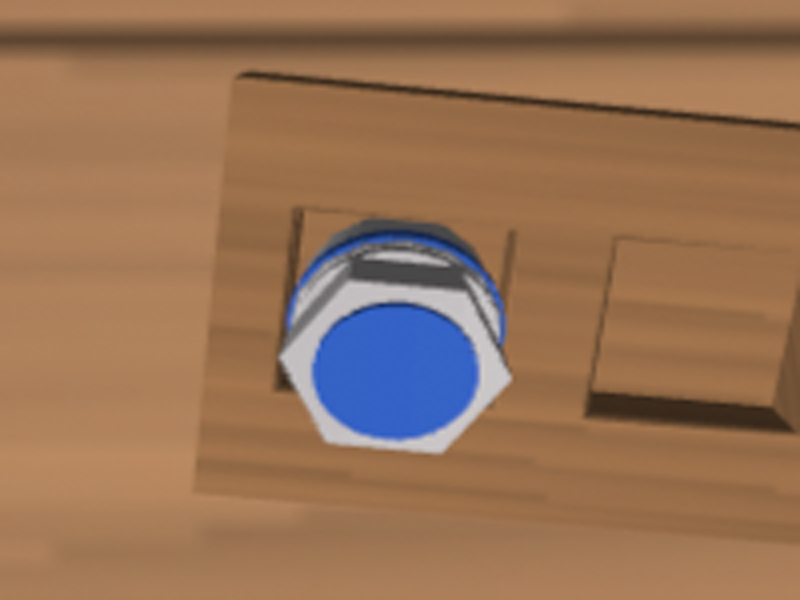

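The enlarged crop shows the silver hexagon with the blue disc at (318,231). Its long diagonal is turned about 6° clockwise from horizontal, so turning the jaws -24° lines them up with a pair of flats.

```bash
python3 - <<'E'
from h import *
np.set_printoptions(suppress=True,precision=2)
s=snap("wrist")
v=np.array([(282,357),(348,280),(466,290),(512,378),(443,455),(328,442)])/[4,600/180]+[220,120]
P=np.array([onz(s,*p,84)[:2] for p in v]); print(P,P.mean(0)); 
e=np.roll(P,-1,0)-P; print(np.linalg.norm(e,axis=1),(np.degrees(np.arctan2(e[:,1],e[:,0]))%60))
R=R0@Ro.from_rotvec([-.415,0,0]).as_matrix(); print("jaw dir",R[:,1],np.degrees(np.arctan2(R[1,1],R[0,1]))%60, "normals at edges+30")
print(delta([546.3,353.5,82],R))
E
```

```text
[[547.43 371.8 ]
 [562.15 361.3 ]
 [560.25 343.08]
 [543.29 335.64]
 [527.92 346.41]
 [530.56 364.81]] [545.27 353.84]
[18.09 18.32 18.52 18.77 18.59 18.25] [24.52 24.05 23.68 25.   21.82 22.53]
jaw dir [ 0.4  -0.92  0.  ] 53.77774849792917 normals at edges+30
[11.74  0.01 -0.64 -0.42 -0.    0.  ]
```

>>> {"name": "play_rows", "arguments": {
  "commands": [
    [3,0,-0.55,-0.2,0,0,1],
    [6,0,-0.55,-0.417,0,0,1],
    [9,0,-0.55,-0.417,0,0,1],
    [11.7,0,-0.55,-0.417,0,0,1],
    [11.7,0,-0.55,-0.417,0,0,1],
    [11.7,0,-0.55,-0.417,0,0,1]
  ],
  "grip_force": 80
}}

```text
t: 15.28
eef_pos: [545.8, 354.3, 83.4]
orientation: [178.6, 89.9, 22.5]
contact_force: [0.1, -0.1, -0.2]
opening: 1.004
```

```bash
python3 - <<'E'
from h import *
s=snap("wrist","w10"); print(pose().round(1),robot.read_state()["contact_force"])
E
```

```text
[[ 0.000e+00  4.000e-01 -9.000e-01  5.461e+02]
 [ 0.000e+00 -9.000e-01 -4.000e-01  3.544e+02]
 [-1.000e+00  0.000e+00 -0.000e+00  8.390e+01]
 [ 0.000e+00  0.000e+00  0.000e+00  1.000e+00]] [0.56316465 0.29341486 0.35579116]
```

View pics/w10.png

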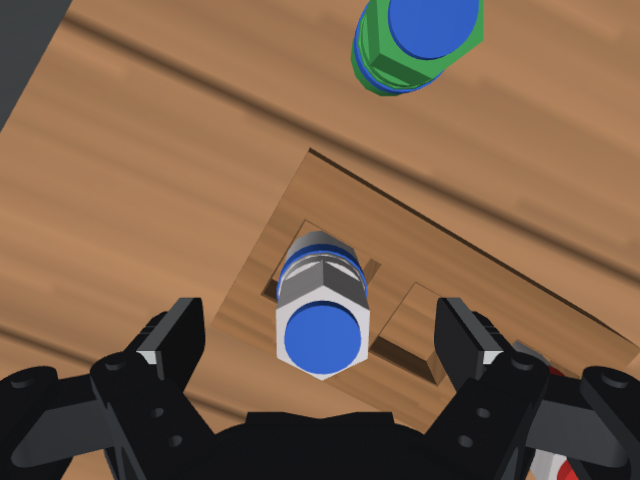

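>>> {"name": "play_rows", "arguments": {
  "commands": [
    [0.1,0,0,0,0,0,0],
    [0.1,0,0,0,0,0,0],
    [0.1,0,0,0,0,0,0],
    [0.1,0,0,0,0,0,0],
    [0.1,0,0,0,0,0,0],
    [0.1,0,0,0,0,0,0]
  ],
  "grip_force": 80
}}

```text
t: 16.08
eef_pos: [545.5, 354.1, 82.0]
orientation: [177.3, 89.9, 21.2]
contact_force: [-0.8, -1.5, 4.9]
opening: 0.359
```

```bash
python3 - <<'E'
from h import *
np.set_printoptions(suppress=True,precision=2)
print(pose(),robot.read_state()["contact_force"])
s=snap("wrist","w11")
for b in blobs(s,"blue",60): print(b,onz(s,*b[0],88), np.linalg.inv(pose())@np.r_[onz(s,*b[0],88),1])
E
```

```text
[[  0.     0.4   -0.91 545.5 ]
 [  0.    -0.91  -0.4  354.1 ]
 [ -1.     0.    -0.    82.01]
 [  0.     0.     0.     1.  ]] [-0.82 -1.52  4.91]
(array([432.1,  24.2]), array([ 389,    0,   92,   58, 4241], dtype=int32)) [644.08 365.44  88.  ] [ -5.92  29.54 -94.77   1.  ]
(array([377.,  67.]), array([354,   3,  88,  89, 547], dtype=int32)) [628.89 374.11  88.  ] [ -5.93  15.46 -84.4    1.  ]
(array([321.3, 255.2]), array([276, 244,  89,  40, 650], dtype=int32)) [573.49 366.03  88.  ] [ -5.99   0.42 -30.47   1.  ]
(array([318.9, 337.8]), array([ 281,  301,   77,   74, 4471], dtype=int32)) [546.89 355.08  88.  ] [-6.02 -0.33 -1.71  1.  ]
```

The jaws stopped on the flats at 0.359, which is about 31 mm. Now I'll plan the lift and the approach to the nipple.

```bash
cat >> blk.py <<'E'
PB=[604.85,-60.35,.12]
def goal(zface,off=0.,p=PB,dist=70.):
    "tool pose with socket face at nipple z=zface; off = socket axis offset along tool z"
    Rz,ax,foot=nip(p); x=-ax; y=-Rz[:,1]; R=np.c_[x,y,np.cross(x,y)]
    return foot+(zface+dist)*ax-off*R[:,2],R
E
python3 - <<'E'
from blk import *
T=pose(); pre,R=goal(75,-1)
print(pre,R)
print("lift 12cm then", delta(pre+[0,0,40],R), delta(pre,R))
E
```

```text
[557.15710667 -66.10077747 187.99013589] [[ 0.4048281   0.11971221 -0.90652259]
 [ 0.0488139  -0.99280864 -0.10930789]
 [-0.91308894 -0.         -0.40776045]]
lift 12cm then [-14.613  38.897  15.925   0.292   0.416   0.062] [-10.613  38.896  15.929   0.292   0.416   0.062]
```

>>> {"name": "play_rows", "arguments": {
  "commands": [
    [-5,0,0,0,0,0,0],
    [-10,0,0,0,0,0,0],
    [-14.6,4,2,0,0,0,0],
    [-14.6,38.9,15.9,0.292,0.416,0.062,0],
    [-14.6,38.9,15.9,0.292,0.416,0.062,0],
    [-14.6,38.9,15.9,0.292,0.416,0.062,0],
    [-14.6,38.9,15.9,0.292,0.416,0.062,0],
    [-14.6,38.9,15.9,0.292,0.416,0.062,0],
    [-14.6,38.9,15.9,0.292,0.416,0.062,0],
    [-14.6,38.9,15.9,0.292,0.416,0.062,0]
  ]
}}

```text
t: 17.38
eef_pos: [557.1, -71.3, 226.6]
orientation: [179.9, 66.0, 6.4]
contact_force: [-0.5, 0.9, -3.8]
opening: 0.355
```

```bash
python3 - <<'E'
from blk import *
np.set_printoptions(suppress=True,precision=2)
st=robot.read_state();print(st["q"],st["opening"],st["contact_force"])
pre,R=goal(70,-1); print(delta(pre,R))
s=snap("wrist","w12"); c=snap("scene","s12")
print("proj tip wrist",proj(s,model(PB)),"scene",proj(c,model(PB)))
cv2.imwrite("pics/s12c.png",cv2.resize(c["color"][160:320,200:360,::-1],(600,600),interpolation=cv2.INTER_CUBIC))
E
```

```text
[-26.41   5.35 107.93  17.35  47.58  47.52] 0.354587935921792 [-0.54  0.89 -3.79]
[ 4.05 -0.52  1.5  -0.01  0.   -0.  ]
proj tip wrist [[265.42 199.24]
 [361.67 198.58]
 [364.14 307.27]
 [264.   307.96]
 [312.09 246.96]
 [312.51 238.87]] scene [[312.45 290.52]
 [268.24 302.57]
 [250.58 273.9 ]
 [292.54 263.32]
 [278.83 245.49]
 [280.7  255.74]]
```

View pics/w12.png

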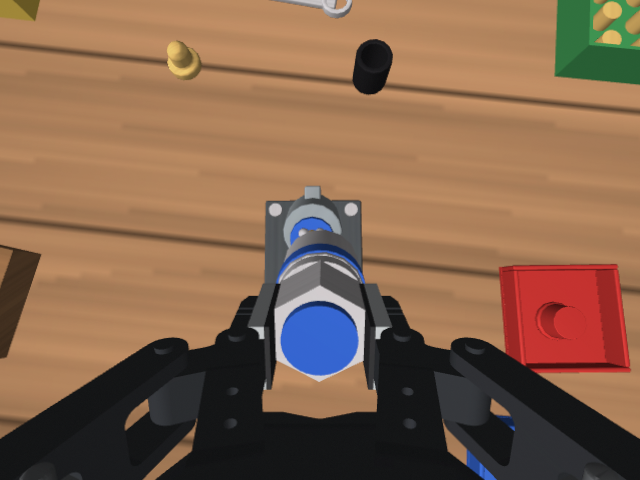

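View pics/s12c.png

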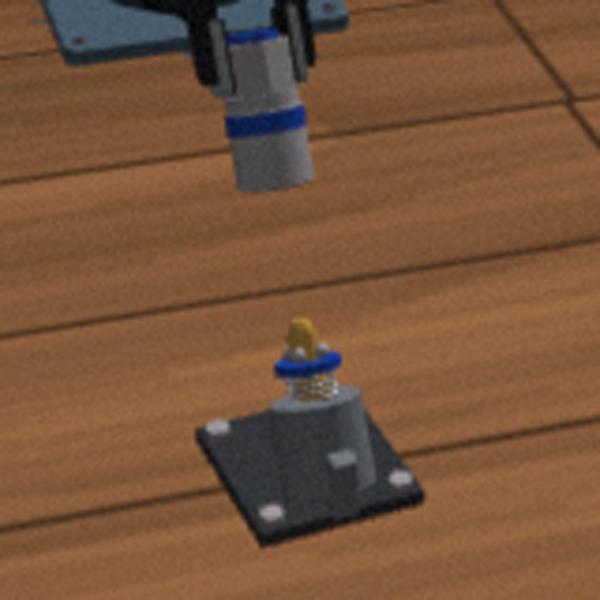

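>>> {"name": "play_rows", "arguments": {
  "commands": [
    [0,0,0,0,0,0,0],
    [0,0,0,0,0,0,0]
  ]
}}

```text
t: 17.73
eef_pos: [557.0, -64.2, 227.0]
orientation: [-179.9, 66.0, 7.1]
contact_force: [-0.9, 0.2, -3.6]
opening: 0.358
```

```bash
python3 - <<'E'
from blk import *
np.set_printoptions(suppress=True,precision=2)
for z in (70,48): print(delta(*goal(z,-1.3)))
E
```

```text
[4.07 0.2  1.62 0.   0.   0.  ]
[6.26 0.2  1.62 0.   0.   0.  ]
```

>>> {"name": "play_rows", "arguments": {
  "commands": [
    [3,0.2,1.6,0,0,0,0],
    [5,0.2,1.6,0,0,0,0],
    [6.2,0.2,1.6,0,0,0,0],
    [6.2,0.2,1.6,0,0,0,0],
    [6.2,0.2,1.6,0,0,0,0]
  ]
}}

```text
t: 18.35
eef_pos: [568.5, -66.5, 164.9]
orientation: [179.9, 65.9, 6.9]
contact_force: [0.0, -0.1, -2.3]
opening: 0.358
```

```bash
python3 - <<'E'
from blk import *
np.set_printoptions(suppress=True,precision=2)
print(delta(*goal(48,-1.3)),robot.read_state()["contact_force"])
s=snap("wrist","w13"); c=snap("scene","s13"); t=snap("top","t13")
T=pose(); Rz,ax,foot=nip(PB)
q=[T[:3,3]+T[:3,:3]@np.array(v) for v in ([70,0,-1.3],[-6,0,-1.3],[30,0,-1.3])]
for k in(s,c,t): print("socket face,top,neck",proj(k,q).ravel(),"tip,balls,foot",proj(k,[foot+40*ax,foot+20*ax,foot]).ravel())
a=[cv2.resize(c["color"][190:290,240:330,::-1],(540,600),interpolation=cv2.INTER_CUBIC),cv2.resize(t["color"][190:265,350:383,::-1],(264,600),interpolation=cv2.INTER_CUBIC)]
cv2.imwrite("pics/c13.png",np.hstack(a)[:, :800])
E
```

```text
[ 0.14 -0.18  0.11  0.   -0.    0.  ] [ 0.04 -0.14 -2.34]
socket face,top,neck [320.63 260.58 320.98 338.28 320.77 292.75] tip,balls,foot [316.61 256.42 316.88 245.4  317.11 236.08]
socket face,top,neck [277.03 240.88 269.82 201.2  273.25 220.1 ] tip,balls,foot [278.83 245.49 280.7  255.74 282.55 265.93]
socket face,top,neck [371.62 229.65 376.86 243.23 374.29 236.57] tip,balls,foot [369.92 228.68 368.69 225.45 367.5  222.32]
```

View pics/c13.png

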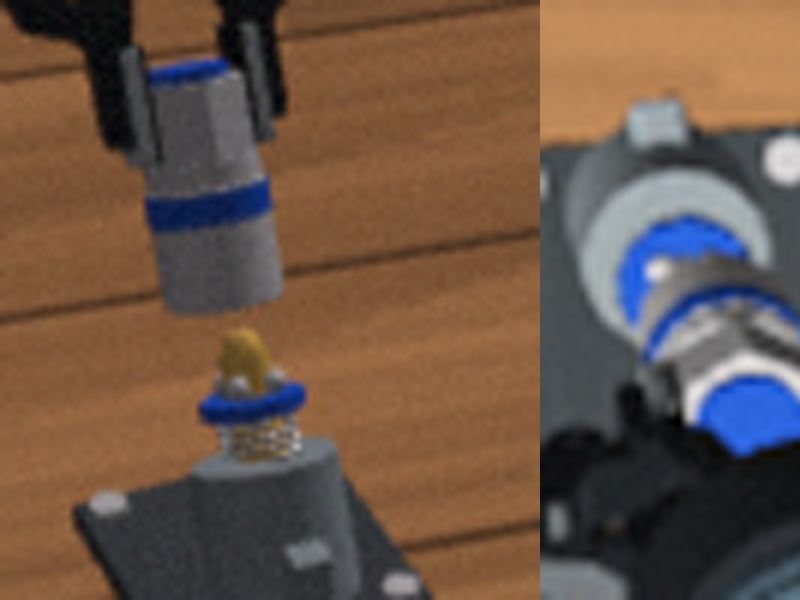

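View pics/w13.png

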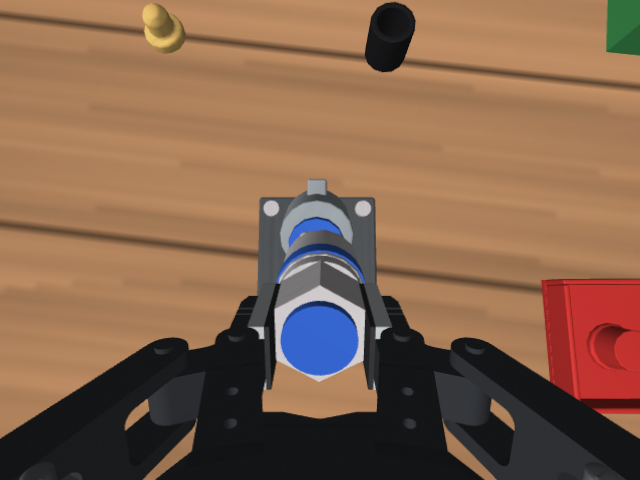

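>>> {"name": "play_rows", "arguments": {
  "commands": [
    [0,-0.15,0.1,0,0,0,0],
    [0,-0.15,0.1,0,0,0,0],
    [0,-0.15,0.1,0,0,0,0]
  ]
}}

```text
t: 18.88
eef_pos: [566.9, -65.4, 163.9]
orientation: [-180.0, 66.0, 6.9]
contact_force: [-0.1, 0.7, -2.8]
opening: 0.351
```

```bash
python3 - <<'E'
from blk import *
np.set_printoptions(suppress=True,precision=2)
print(delta(*goal(48,-1.7)),robot.read_state()["contact_force"])
c=snap("scene","s14"); t=snap("top","t14")
T=pose(); Rz,ax,foot=nip(PB)
q=[T[:3,3]+T[:3,:3]@np.array(v) for v in ([70,0,-1.7],[-6,0,-1.7])]
for k in(c,t): print("face,top",proj(k,q).ravel(),"tip,collar",proj(k,[foot+40*ax,foot+20*ax]).ravel())
a=[cv2.resize(c["color"][190:290,240:330,::-1],(540,600),interpolation=cv2.INTER_CUBIC),cv2.resize(t["color"][190:265,350:383,::-1],(264,600),interpolation=cv2.INTER_CUBIC)]
cv2.imwrite("pics/c14.png",np.hstack(a)[:, :800])
E
```

```text
[ 0.1  -0.05 -0.02  0.    0.    0.  ] [-0.11  0.68 -2.75]
face,top [277.71 240.94 270.51 201.33] tip,collar [278.83 245.49 280.7  255.74]
face,top [370.74 230.26 375.93 243.82] tip,collar [369.92 228.68 368.69 225.45]
```

View pics/c14.png

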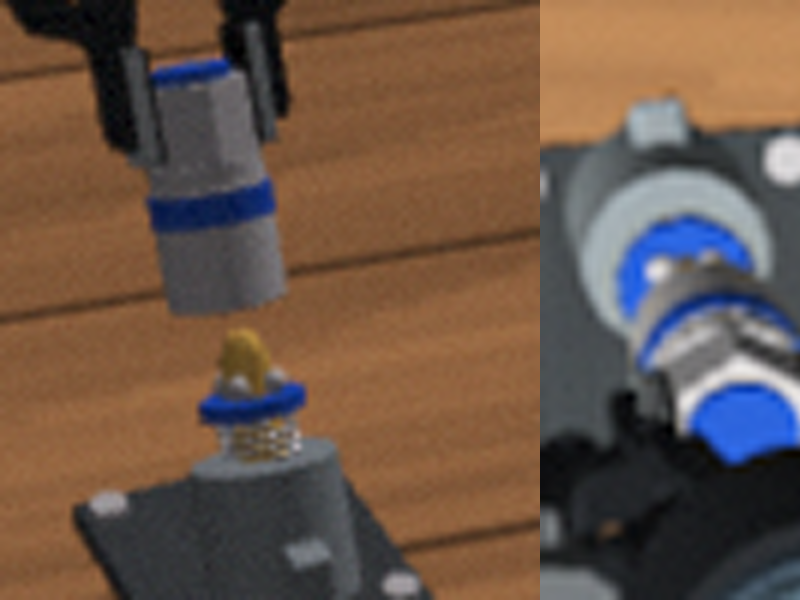

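>>> {"name": "play_rows", "arguments": {
  "commands": [
    [0,-0.15,0,0,0,0,0],
    [0.5,-0.15,0,0,0,0,0],
    [1,-0.15,0,0,0,0,0],
    [1.5,-0.15,0,0,0,0,0],
    [1.9,-0.15,0,0,0,0,0],
    [1.9,-0.15,0,0,0,0,0],
    [1.9,-0.15,0,0,0,0,0]
  ]
}}

```text
t: 19.85
eef_pos: [574.5, -63.0, 146.4]
orientation: [-180.0, 66.0, 6.9]
contact_force: [0.4, -0.0, -3.3]
opening: 0.352
```

```bash
python3 - <<'E'
from blk import *
np.set_printoptions(suppress=True,precision=2)
st=robot.read_state();T=pose(st)
print(delta(*goal(30,-1.7)),"force tool",T[:3,:3].T@st["contact_force"],st["wrist_torque"])
c=snap("scene","s15"); s=snap("wrist","w15");t=snap("top","t15")
a=[cv2.resize(c["color"][190:290,240:330,::-1],(540,600),interpolation=cv2.INTER_CUBIC),cv2.resize(t["color"][190:265,350:383,::-1],(264,600),interpolation=cv2.INTER_CUBIC)]
cv2.imwrite("pics/c15.png",np.hstack(a)[:, :800])
E
```

```text
[-0.01  0.1  -0.02  0.    0.    0.  ] force tool [3.15 0.06 0.98] [-0.06  0.38  0.04]
```

View pics/c15.png

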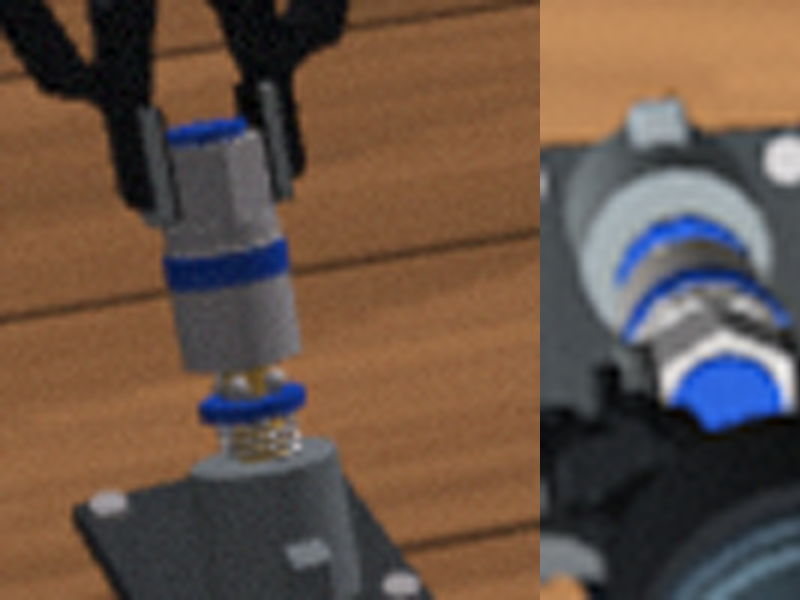

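>>> {"name": "play_rows", "arguments": {
  "commands": [
    [0.4,0,0,0,0,0,0],
    [0.7,0,0,0,0,0,0],
    [1,0,0,0,0,0,0],
    [1.2,0,0,0,0,0,0],
    [1.3,0,0,0,0,0,0],
    [1.3,0,0,0,0,0,0]
  ]
}}

```text
t: 20.75
eef_pos: [580.8, -62.6, 135.4]
orientation: [179.9, 65.8, 6.8]
contact_force: [1.9, 0.5, 2.0]
opening: 0.36
```

```bash
cat > ck.py <<'E'
from blk import *
np.set_printoptions(suppress=True,precision=2)
st=robot.read_state();T=pose(st)
print(delta(*goal(8,-1.7)),"force tool",T[:3,:3].T@st["contact_force"],st["wrist_torque"],st["opening"])
E
python3 ck.py
```

```text
[ 0.93  0.07  0.11  0.   -0.   -0.  ] force tool [-1.04 -0.29 -2.57] [ 0.3  -0.41  0.1 ] 0.360021063225824
```

>>> {"name": "play_rows", "arguments": {
  "commands": [
    [0.2,0,-0.1,0,0,0,0],
    [0.4,0,-0.12,0,0,0,0],
    [0.6,0,-0.12,0,0,0,0],
    [0.8,0,-0.12,0,0,0,0],
    [0.9,0,-0.12,0,0,0,0],
    [0.9,0,-0.12,0,0,0,0]
  ]
}}

```text
t: 21.5
eef_pos: [584.7, -62.1, 127.3]
orientation: [179.9, 65.9, 6.8]
contact_force: [-3.4, -0.7, 7.3]
opening: 0.361
```

```bash
python3 ck.py; python3 - <<'E'
from h import *
c=snap("scene","s16"); s=snap("wrist","w16")
cv2.imwrite("pics/c16.png",cv2.resize(c["color"][190:290,240:330,::-1],(540,600),interpolation=cv2.INTER_CUBIC))
E
```

```text
[ 0.02  0.07  0.14  0.    0.   -0.  ] force tool [-8.08  0.33  0.14] [ 0.05  0.19 -0.01] 0.3606922925531868
```

View pics/c16.png

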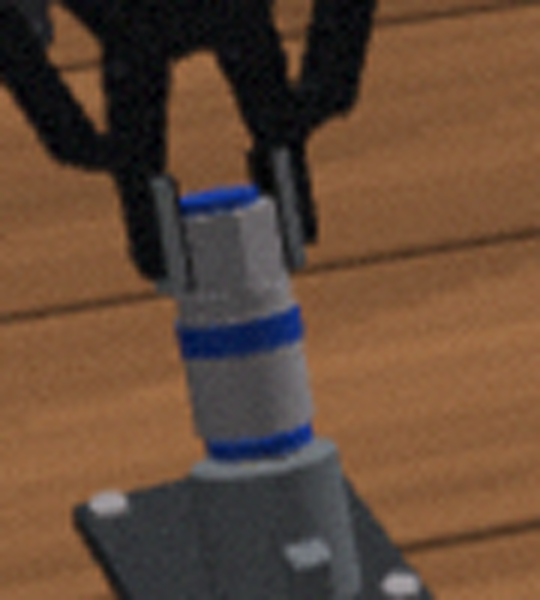

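The socket is seated square on the collar, and the push is about 11 N against 12 N at the stop. I'll push on until the stop shows in the force.

>>> {"name": "play_rows", "arguments": {
  "commands": [
    [0.1,0,0,0,0,0,0],
    [0.2,0,0,0,0,0,0],
    [0.2,0,0,0,0,0,0],
    [0.2,0,0,0,0,0,0]
  ]
}}

```text
t: 22.1
eef_pos: [585.2, -62.0, 126.9]
orientation: [179.8, 65.9, 6.8]
contact_force: [-13.4, -1.6, 22.3]
opening: 0.357
```

```bash
python3 ck.py
```

```text
[-0.04  0.07  0.17  0.   -0.   -0.  ] force tool [-25.85  -0.01   3.22] [0.16 0.94 0.07] 0.3566926109492105
```

The force rose to about 29 N with almost no further travel, so the collar is on its stop. I'll hold, then run the final checks.

>>> {"name": "play_rows", "arguments": {
  "commands": [
    [0,0,0,0,0,0,0],
    [0,0,0,0,0,0,0],
    [0,0,0,0,0,0,0],
    [0,0,0,0,0,0,0]
  ]
}}

```text
t: 22.6
eef_pos: [585.2, -62.0, 126.9]
orientation: [179.8, 65.9, 6.8]
contact_force: [-14.5, -1.6, 22.3]
opening: 0.359
```

```bash
python3 ck.py; python3 - <<'E'
from h import *
c=snap("scene","s17"); s=snap("wrist","w17")
cv2.imwrite("pics/c17.png",np.hstack([cv2.resize(c["color"][190:290,240:330,::-1],(360,400),interpolation=cv2.INTER_CUBIC),cv2.resize(c["color"][190:330,120:520,::-1],(430,150)).repeat(1,0) if 0 else cv2.copyMakeBorder(cv2.resize(c["color"][180:370,130:520,::-1],(430,209)),0,191,0,0,0)]))
E
```

```text
[-0.04  0.07  0.17  0.   -0.   -0.  ] force tool [-26.31  -0.17   4.19] [0.19 0.94 0.07] 0.3591550151403002
```

View pics/c17.png

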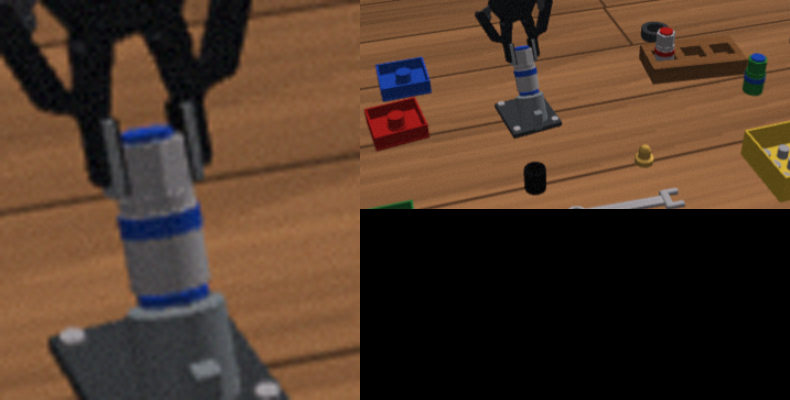

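View pics/w17.png

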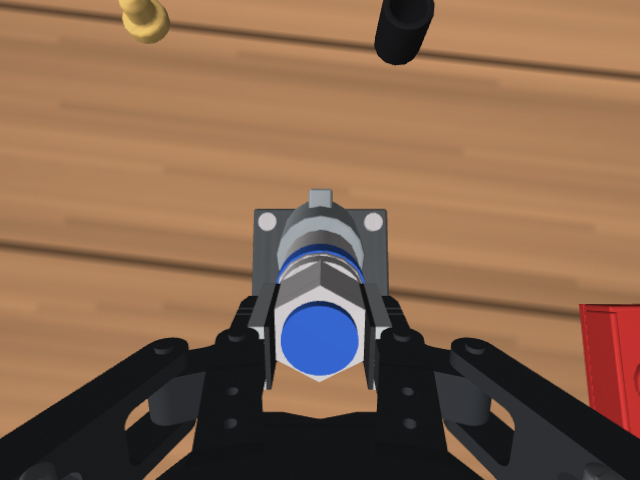

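The crop shows the socket square on the post with the collar down on the stop, the caps in their trays and the other parts in place. In the wrist view the disc at (319,340) has not moved in the grip.

```bash
python3 -c "
from cell import robot
print(robot.close_job())"
```

```text
the job is handed in; nothing more can be done
None
```

I put each dust cap in the tray of its own colour. Then I took the blue-marked socket from the stand, pressed it onto the nipple and handed the job in at about 22.7 s of the 66 s, still gripping it and holding it down. The hand-in gives no verdict.

**Last checks:**
- **Collar:** 11 N of push had it nearly home. Commanding another 2 mm moved it only about 0.6 mm and raised the push to about 29 N, so I take it to be on its stop. I did not measure the collar travel directly.
- **Grip and hold:** The pose was steady over the last 0.5 s. The jaws stayed at 0.36 on the flats and the socket had not slipped.
- **Other parts:** In the last scene picture both caps stand in their trays. The red-marked socket, sleeve, plug, bushing and the green look-alike look undisturbed, judged by eye only.

**Disagreement:** The scene camera put the nipple about 2–3 mm to one side of my wrist-camera fit. I partly corrected for that, and the socket centred itself with only 3–4 N of side force left. The socket's final distance from the nipple axis was not measured separately.

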